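Refit the cell in a router's backup battery unit

TASK

Take the long thick cell out of the blue tray and fit it in the open bay of the white backup battery unit: press its flat end against the coil-spring plate until the nub end clears the retaining lip at the other end, bring the cell down past the lip and let go. It must end lying down in the bay, its nub under the lip and home against the fixed contact, held there by the spring.

Things in the scene. Friction and masses are not known exactly. Their poses are not given: they have to be found in the camera images.
- cell: The cell to fit: grey-sleeved cylinder, 33 mm in diameter, 140 mm long, 0.29 kg; one end flat, the other with a nub (14 mm wide, 5 mm long, part of the 140). Origin at its centre, y axis towards the nub, roll arbitrary. Starts in one of three parallel troughs 75 mm apart of a blue tray (250 x 175 mm), centre 20.5 mm above the table. A short cell (33 x 70 mm) and a slim one (22 x 140 mm) lie in the other two.
- cell_nub (a point): Centre of the nub's tip, 70 mm from the cell's centre. In the tray (4 mm thick floor, top 4 mm above the table) ridges 12 mm above the table flank the cell 26 to 64 mm either side of its middle; the middle 50 mm is free for fingers. The tray's rim is 10 mm high.
- unit: White backup battery unit, fixed: flat base 120 mm (x) by 240 mm (y), 25 mm high, the bay along its y axis on top: spring plate at -y, fixed contact block with lip at +y (block face at y = +70 mm). Origin on the table under the middle of the fitted cell, z up. Behind the spring plate a housing, y = -105 to -139 mm, top 98 mm above the table. The cell goes in nub towards +y.
- bay (a point): Centre of the cell when fitted: x = 0, y = 0, 48 mm above the table in the unit's frame. The cell then rests in two V saddles with 45 degree sides that centre it (y = -52 to -38 and +40 to +58 mm, 33 mm to either side, tops 55 mm above the table); between them the sides are free for fingers down to the base's top, 25 mm above the table.
- lip (a point): Middle of the retaining lip's edge, top side: y = +60 mm in the unit's frame, 73 mm above the table. The lip, 44 mm wide (x) and 5 mm thick, overhangs the bay by 10 mm from the contact block, also 73 mm high. A level cell passes over it with its centre above 90 mm, and goes down past it only with its nub tip at y < +60 mm.
- spring (a joint): Push of the spring plate towards the unit's -y (m): 0 at rest, 0.042 at its stop. Upright steel plate 36 mm wide, 26 to 100 mm above the table, face at y = -56 mm at rest, coil spring behind. Force 2.2 N at rest plus 0.22 N per mm: 5.3 N at 14 mm, where the fitted cell keeps it; about 9 N at 32 mm, which gives the nub tip 8 mm clearance from the lip.
Not all that is in view belongs to the job. What is shaped like the cell but orange or yellow is not meant.

How it is judged:
By the outcome, as a careful person would: the job done as asked, in the order asked, and still so for the second after the job is handed in, with the robot touching nothing.
It also fails if it takes over 40 s, if anything falls off the work surface, if the arm or the gripper's body presses on something with over 40 N, if the wrist force passes 120 N, or if a joint passes its speed limit or range.

ROBOT

A 6-joint arm with a two-finger parallel gripper is mounted at the origin on the work surface. World frame = base frame: x ahead of the robot, y to its left, z up, the work surface at z = 0. Lengths are in mm, angles in rad, forces in N, time in s.
With the tool pointing down it reaches from about 300 to 775 mm from the base axis. Payload 14.6 kg.
Tool frame: the origin (TCP) lies between the finger pads; the fingertips stand 8 mm ahead of it and the grasp point (between the pads) lies 11 mm behind it; x points along the fingers, y is the direction in which the jaws open and shut, and the axes are right-handed (so a half turn about x gives the same grasp; the last joint's range is limited). The gripper opens to 94 mm and grips with 3 to 60 N. Pads are 16 mm wide; open, the fingers measure 119 mm over their backs; the gripper's body (75 mm by 177 mm) begins 78 mm behind the grasp point.
Start: joints at [1.14, 0.3, 1.521, -0, 1.321, -0.067], TCP at [195.702, 513.994, 213.446] pointing down, gripper open.
Joint ranges: [-3.03, 3.03], [-0.79, 2.21], [0.23, 2.52], [-1.04, 4.18], [0, 3.07], [-2.55, 2.55]. Speed limits (rad/s): [2.22, 2.22, 2.57, 3.14, 3.14, 3.14].

INTERFACE

Orientations are given as [roll, pitch, yaw] about the fixed x, y, z axes, in that order (R = Rz(yaw) Ry(pitch) Rx(roll)).
In Python, from cell import telemetry, camera, calibration, order gives the robot as it stands.
- The arm moves only by the shell command python3 -m handwheel 'ROWS' [FORCE]. ROWS is JSON, a list of rows, each a list of 7 numbers: the turn, a rotation vector about the tool's x, y, z as a fraction of full scale, then the shift along the tool's x, y, z as a fraction of full scale, then the opening, from 0 (shut) to 1 (fully open). A call has 1 to 12 rows; each row is the pose to reach, as a shift and turn from the pose measured when the call began, along the tool's axes at that moment, turning the shorter way round; what a row does not reach only later rows make up. Full scale, the value 1, is 300 mm for a shift and pi rad for a turn. A row lasts 1/8 s, in which the tool goes at most 62.5 mm and 10.7 degrees, less where a joint would pass 70% of its speed; a pose out of reach is approached as far as the arm can. A call with a number of a shift or a turn outside -1 to 1 is refused whole. A call with a gripper value outside its range is refused whole. The fingers move at their own pace and stop on an object; FORCE is the grip in N (left out, the last holds). Time passes only in rows, so rows that repeat a pose let the fingers close. It gives the time, the measured TCP pose, the force and the opening at its end, in the units of the state.
- telemetry.read_state(): the state, without advancing time (a new reading comes with each control period).
- camera(name): name is "side" or "top" or "wrist"; returns the picture (480x640x3 uint8, red, green, blue); there is no depth.
- calibration(name): a dict with "fov_y" (degrees; the focal length in pixels is half the picture's height over the tangent of half this angle, whatever the lens; pixels are square), "cx", "cy" (the principal point, pixels), "k1" (the pictures are not rectified: a ray, as slopes to the right and down, at radius r is drawn at 1 + k1 r^2 times it, then the intrinsics apply), "position" and "attitude" of the camera in the world. Camera axes: x right, y down, z forward; pixel columns grow to the right and rows downward; lengths in mm; the calibration is good to about 2 mm. A picture is of the moment at which its call begins: read the wrist's pose just before it. calibration takes no time and is no camera call; for the wrist camera it gives the pose at the moment of the call.
- order.sign_off(): hands the job in, once; it reports no verdict.
The state is a dict: "clock": time; "joints": joint angles; "qd": joint speeds; "effort": joint torques, N m; "eef_pos": TCP position; "eef_rot": TCP orientation; "wrist_force": force on the tool from outside, world axes, zero at the start; "moment": the same for the moment, N m; "finger_gap": finger opening in mm.
Only numpy, scipy, OpenCV 4.12 (cv2) and the standard library are available. Lean on these libraries where they do the work, as an engineer would, in place of code of your own. Each camera call takes 0.05 s, during which the arm holds its last target.

## Working session

There is one attempt and no reset: what is moved stays moved. The work goes in short steps, Python scripts to look and compute and a shell command to move; the robot and the scene stay as the last step left them, time stands still between calls to the robot, and variables do not carry over. Pictures are saved under pics/ and viewed, and the job is handed in when it is done.

```bash
ls; mkdir -p pics; python3 - <<'E'
from cell import telemetry, camera, calibration, order
import cv2
for n in ["side","top","wrist"]:
    print(n,calibration(n))
    cv2.imwrite(f"pics/{n}0.png",camera(n)[:,:,::-1])
print(telemetry.read_state())
E
```

```text
pics
side {'fov_y': 43.81050701977341, 'cx': 320.41966281182226, 'cy': 243.18078865850242, 'k1': -0.035220527405355063, 'position': array([ 153.5196917 , -782.49905653,  846.69959519]), 'attitude': array([-2.24062079,  0.02060675, -0.34552009])}
top {'fov_y': 43.07691574121634, 'cx': 315.98714202712324, 'cy': 235.52948935434574, 'k1': -0.06217891471267663, 'position': array([ 202.86062954,  127.00399525, 1274.63535781]), 'attitude': array([-2.90796952, -0.00682846, -1.53777893])}
wrist {'fov_y': 60.62576297597569, 'cx': 322.88063084165555, 'cy': 241.61589310296276, 'k1': -0.036620141869418234, 'position': array([117.59922553, 542.91754571, 384.06075957]), 'attitude': array([ 2.85321345e+00, -3.61684888e-04,  1.20715533e+00])}
{'clock': 0.15, 'joints': array([ 1.14037965e+00,  3.00344868e-01,  1.52139781e+00,  4.46101242e-06,
        1.32073308e+00, -6.66204597e-02]), 'qd': array([ 0.00107061, -0.00160538, -0.00323141,  0.00044932, -0.00075589,
        0.00149272]), 'effort': array([ 6.00978037e-04, -5.31961012e+01, -3.52818382e+01,  7.08536105e-02,
        2.36460927e-02, -8.97916220e-05]), 'eef_pos': array([195.63797268, 513.8300915 , 213.03311074]), 'eef_rot': array([-1.64231003,  1.56991321, -2.00610735]), 'wrist_force': array([ 0.74654174, -0.30157226, -1.17388123]), 'moment': array([0.02332208, 0.03320181, 0.04023889]), 'finger_gap': 93.97587177227246}
```

View pics/top0.png

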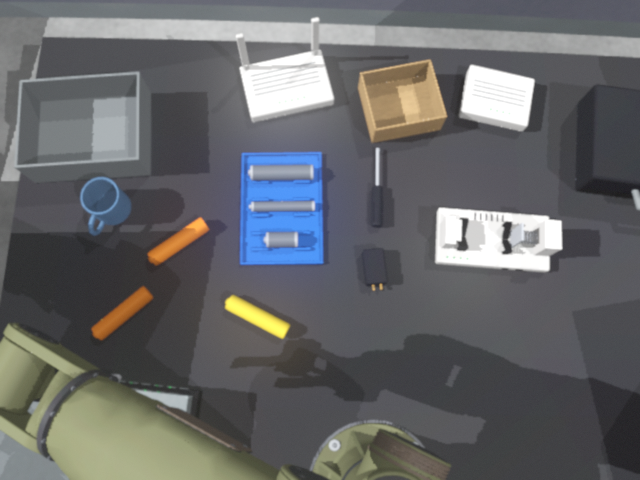

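View pics/side0.png

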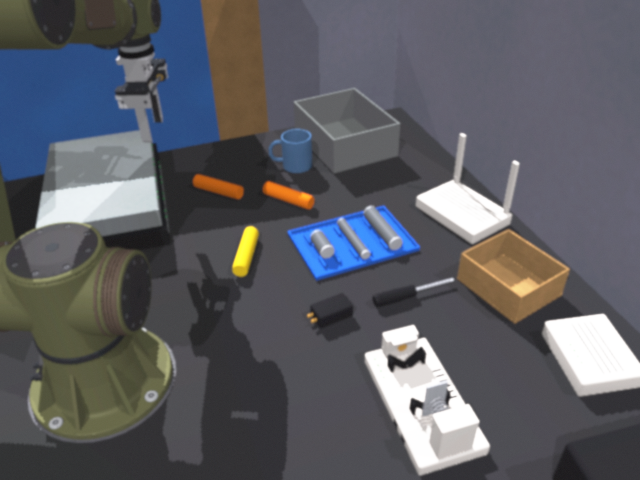

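View pics/wrist0.png

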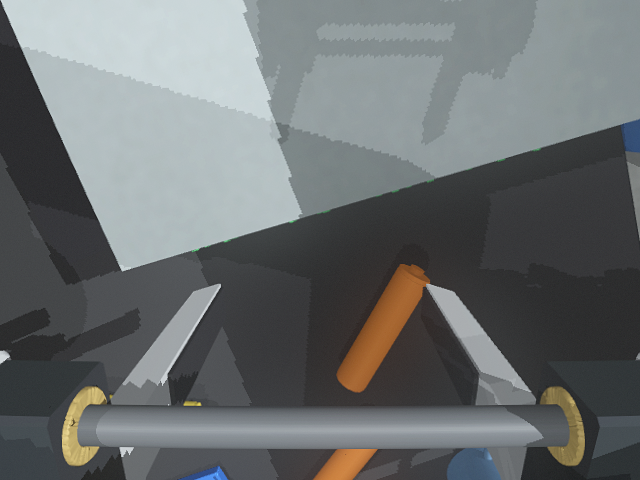

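```bash
cat > h.py <<'E'
import numpy as np, cv2
from scipy.spatial.transform import Rotation as Ro
def K(c):
    f=240/np.tan(np.radians(c['fov_y'])/2)
    return np.array([[f,0,c['cx']],[0,f,c['cy']],[0,0,1.]]),np.array([c['k1'],0,0,0,0.])
def R(rpy): return Ro.from_euler('xyz',rpy).as_matrix()
def ray(c,uv):
    k,d=K(c); p=cv2.undistortPoints(np.array(uv,float).reshape(-1,1,2),k,d).reshape(-1,2)
    v=np.c_[p,np.ones(len(p))]@R(c['attitude']).T
    return np.array(c['position']),v
def plane(c,uv,z):
    o,v=ray(c,uv); return o+v*((z-o[2])/v[:,2])[:,None]
def proj(c,P):
    k,d=K(c); Q=(np.atleast_2d(P)-c['position'])@R(c['attitude'])
    return cv2.projectPoints(Q.reshape(-1,1,3),np.zeros(3),np.zeros(3),k,d)[0].reshape(-1,2)
E
python3 - <<'E'
import cv2
from h import *
from cell import calibration
t=cv2.imread('pics/top0.png'); s=cv2.imread('pics/side0.png')
cv2.imwrite('pics/c1.png',cv2.resize(t[145:275,230:335],None,fx=5,fy=4.6,interpolation=cv2.INTER_CUBIC)[:600])
cv2.imwrite('pics/c2.png',cv2.resize(t[195:285,425:570],None,fx=5.5,fy=5.5,interpolation=cv2.INTER_CUBIC))
cv2.imwrite('pics/c3.png',cv2.resize(s[315:475,350:500],None,fx=3.7,fy=3.7,interpolation=cv2.INTER_CUBIC))
cv2.imwrite('pics/c4.png',cv2.resize(s[195:280,280:430],None,fx=5,fy=5,interpolation=cv2.INTER_CUBIC))
c=calibration('top')
print(plane(c,[[249,172],[313,172]],20.5), plane(c,[[435,264],[549,271]],25))
E
```

```text
[[638.38355044 278.6429143   20.5       ]
 [643.20377992 139.4821636   20.5       ]] [[ 447.66078039 -123.19758138   25.        ]
 [ 440.52840801 -365.38101427   25.        ]]
```

View pics/c1.png

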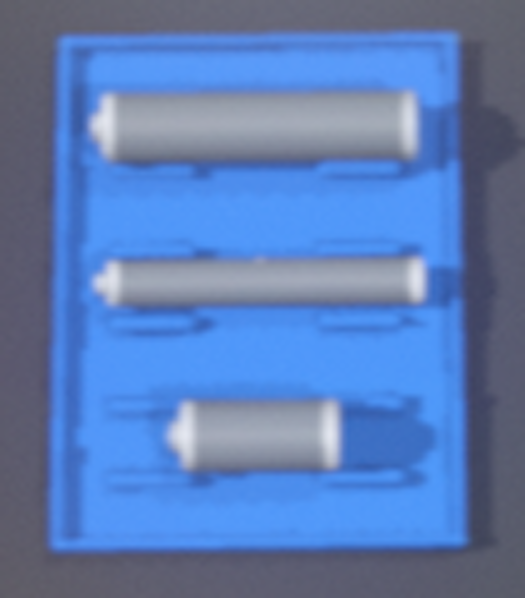

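View pics/c2.png

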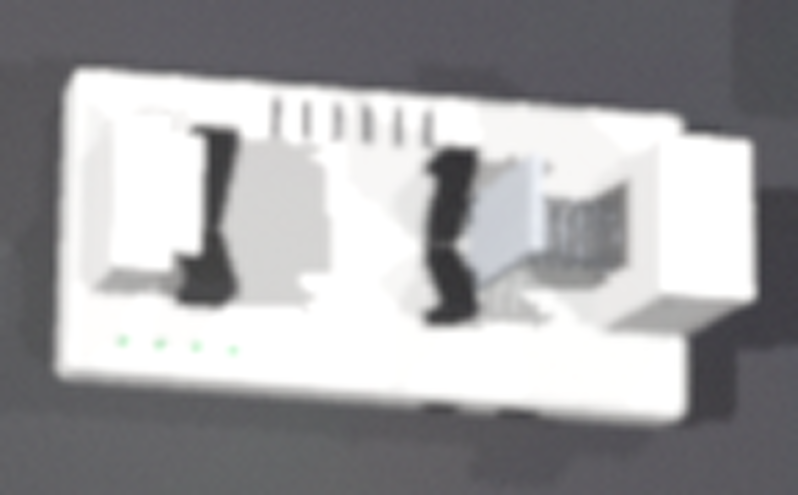

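View pics/c3.png

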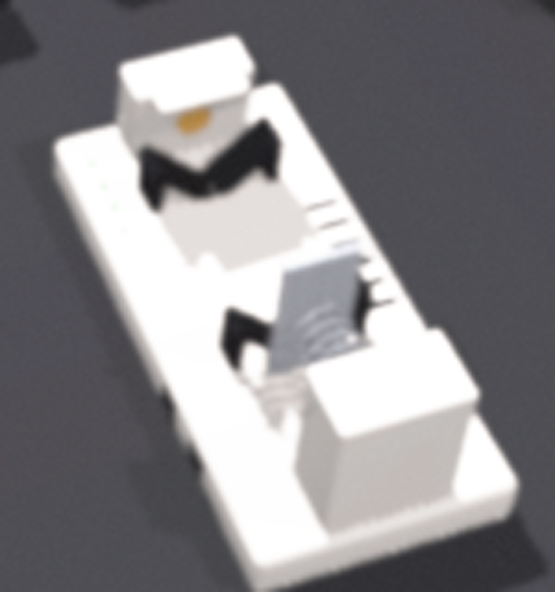

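View pics/c4.png

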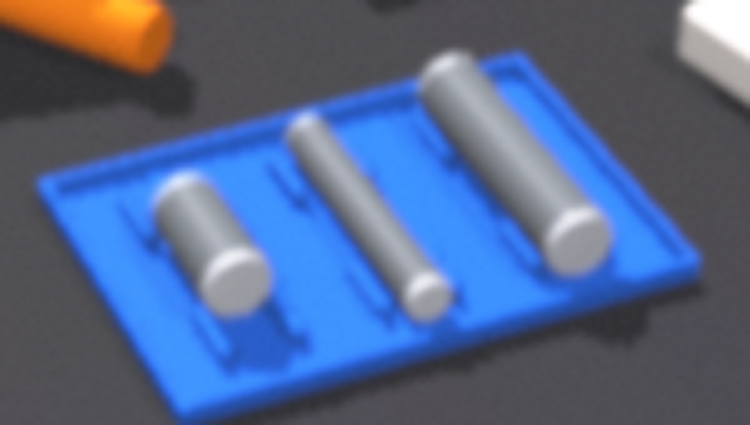

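```bash
python3 - <<'E'
from h import *
from cell import calibration,telemetry
t=cv2.imread('pics/top0.png'); c=calibration('top')
hsv=cv2.cvtColor(t,cv2.COLOR_BGR2HSV)
# cell grey inside tray
m=((hsv[...,1]<90)&(hsv[...,2]>90)).astype(np.uint8); roi=np.zeros_like(m); roi[158:190,244:320]=1; m&=roi
ys,xs=np.nonzero(m); (ctr,(w,h),a)=cv2.minAreaRect(np.c_[xs,ys].astype(np.float32)); print(ctr,w,h,a)
print(xs.min(),xs.max(),ys.min(),ys.max())
pts=cv2.fitLine(np.c_[xs,ys].astype(np.float32),cv2.DIST_L2,0,.01,.01).ravel();d=pts[:2];p=pts[2:]
L=p-d*33;Rr=p+d*33
A=plane(c,[p,L,Rr],20.5);print('cell',A,np.degrees(np.arctan2(*(A[1]-A[2])[:2])))
# unit far edge
e=np.array([[70,68],[680,115]])/5.5+[425,195]
A=plane(c,e,25);print('far',A,np.degrees(np.arctan2(*(A[0]-A[1])[:2])))
pt=np.array([[545,160],[545,245]])/5.5+[425,195]; print('plate top',plane(c,pt,100))
s=telemetry.read_state(); print(R(s['eef_rot'])); w=calibration('wrist'); print('wristcam in tool',R(s['eef_rot']).T@(w['position']-s['eef_pos']),R(s['eef_rot']).T@R(w['attitude']))
E
```

```text
(280.5, 171.99998474121094) 64.99998474121094 13.999998092651367 0.0
248 313 165 179
cell [[640.81880757 209.17125927  20.5       ]
 [637.32181505 280.87413217  20.5       ]
 [644.36975989 137.47286712  20.5       ]] -2.813732601294577
far [[ 571.46822387 -130.61684641   25.        ]
 [ 561.16378053 -371.33282188   25.        ]] 2.451191183582333
plate top [[ 520.699613   -289.98660969  100.        ]
 [ 488.67652322 -288.47792995  100.        ]]
[[-3.72403595e-04  3.55825422e-01  9.34552369e-01]
 [-8.00756211e-04  9.34552028e-01 -3.55825612e-01]
 [-9.99999610e-01 -8.80859351e-04 -6.31011182e-05]]
wristcam in tool [-171.09998336   -0.72586046  -83.29158902] [[-1.40650396e-03 -2.84469002e-01  9.58684207e-01]
 [ 9.99998999e-01 -2.50470939e-04  1.39279580e-03]
 [-1.56084697e-04  9.58685206e-01  2.84469070e-01]]
```

```bash
cat >> h.py <<'E'
def row(pos,yaw):
    "row to reach tool x down, tool z at heading yaw (deg) from the present pose"
    from cell import telemetry
    s=telemetry.read_state(); A=R(s['eef_rot'])
    z=np.array([np.cos(np.radians(yaw)),np.sin(np.radians(yaw)),0]); x=np.array([0,0,-1.]); B=np.c_[x,np.cross(z,x),z]
    r=Ro.from_matrix(A.T@B).as_rotvec()/np.pi; d=A.T@(np.array(pos)-s['eef_pos'])/300
    print('clock',s['clock'],'row',np.round(np.r_[r,d],4),'pos',np.round(s['eef_pos'],1),'F',np.round(s['wrist_force'],1),'gap',round(s['finger_gap'],1))
E
python3 -c "
from h import *
row([505,-205,210],-92.45)"
```

```text
clock 0.15 row [ 3.9780e-01  2.0000e-04  3.0000e-04  1.1600e-02 -1.8723e+00  1.8163e+00] pos [195.6 513.8 213. ] F [ 0.7 -0.3 -1.2] gap 94.0
```

```bash
python3 -m handwheel '[[0.1,0,0,0,-0.25,0.24,1],[0.2,0,0,0,-0.5,0.48,1],[0.3,0,0,0,-0.7,0.68,1],[0.398,0,0,0,-0.94,0.91,1],[0.398,0,0,0,-0.94,0.91,1],[0.398,0,0,0,-0.94,0.91,1],[0.398,0,0,0,-0.94,0.91,1],[0.398,0,0,0,-0.94,0.91,1]]' 20;  python3 -c "
from h import *
row([505,-205,210],-92.45)"
```

```text
clock: 1.15
eef_pos: [350.6, 152.4, 213.2]
eef_rot: [-0.471, 1.57, -2.087]
wrist_force: [-0.7, 1.0, 0.4]
finger_gap: 93.7
clock 1.15 row [-7.0000e-04  2.0000e-04  1.0000e-04  1.1400e-02  5.6770e-01  1.1669e+00] pos [350.6 152.4 213.2] F [-0.7  1.   0.4] gap 93.7
```

```bash
python3 -m handwheel '[[0,0,0,0.01,0.2,0.4,1],[0,0,0,0.01,0.45,0.8,1],[0,0,0,0.01,0.56,1,1],[0,0,0,0.01,0.56,1,1],[0,0,0,0.01,0.56,1,1],[0,0,0,0.01,0.56,1,1],[0,0,0,0.01,0.56,1,1]]' 20;  python3 -c "
from h import *
row([505,-205,210],-92.45)
from cell import calibration,telemetry,camera
import json
w=calibration('wrist'); cv2.imwrite('pics/w1.png',camera('wrist')[:,:,::-1]); json.dump({k:np.array(v).tolist() for k,v in w.items()},open('w1.json','w'))"
```

```text
clock: 2.02
eef_pos: [505.7, -155.0, 209.5]
eef_rot: [-1.403, 1.569, -3.016]
wrist_force: [-0.8, -0.0, -0.2]
finger_gap: 93.8
clock 2.025 row [ 0.000e+00  1.000e-04  5.000e-04 -1.600e-03  5.000e-03  1.666e-01] pos [ 505.7 -155.   209.5] F [-0.8 -0.  -0.2] gap 93.8
```

View pics/w1.png

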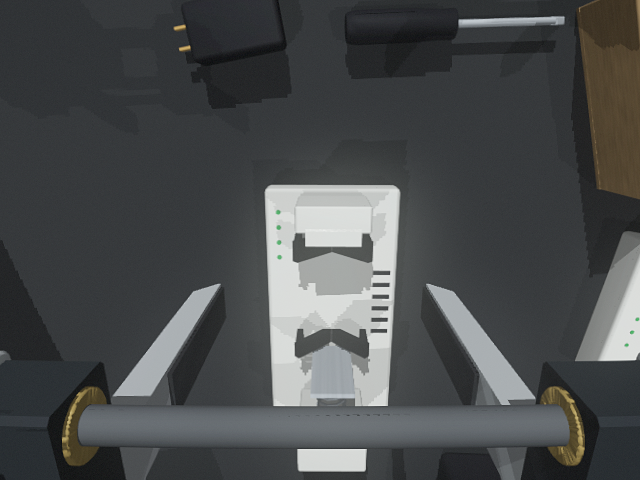

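```bash
python3 - <<'E'
from h import *
t=cv2.imread('pics/w1.png')
cv2.imwrite('pics/c5.png',cv2.resize(t[175:405,255:410],None,fx=3.8,fy=2.6,interpolation=cv2.INTER_CUBIC))
c=t[180:275,258:408]; c=np.clip((c.astype(float)-120)*1.9,0,255).astype(np.uint8)
cv2.imwrite('pics/c6.png',cv2.resize(c,None,fx=5.3,fy=5.3,interpolation=cv2.INTER_NEAREST))
E
```

```text
(no output)
```

View pics/c6.png

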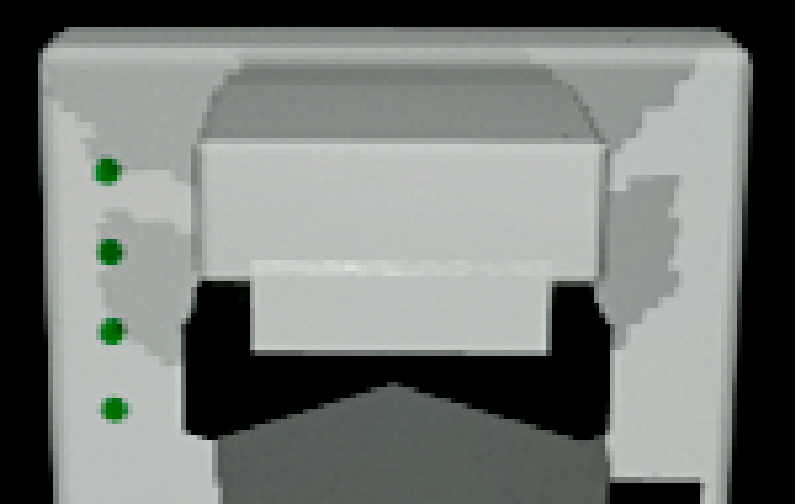

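View pics/c5.png

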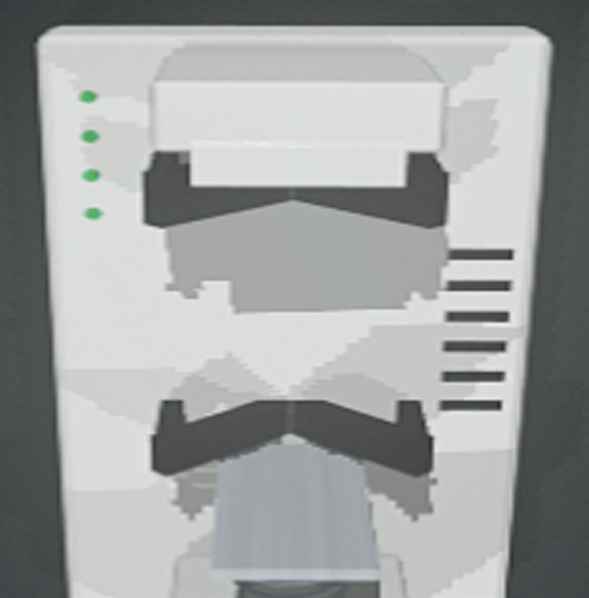

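```bash
python3 - <<'E'
from h import *
import json
w=json.load(open('w1.json'))
f=lambda a:np.array(a)/5.3+[258,180]
g=lambda a:np.array(a)/[3.8,2.6]+[255,175]
for n,p,z in [('lip',f([[250,354],[551,354]]),73),('blockface',f([[200,280],[603,280]]),73),('base+y',f([[45,50],[745,50]]),25),
  ('plate top',g([[211,579],[380,579]]),100),('saddle vertex',g([[291,200],[291,433]]),25),('saddletop right ends -38?',g([[161,402],[421,402]]),55)]:
    A=plane(w,p,z);print(n,A.round(1).tolist(),A.mean(0).round(1),'width',np.linalg.norm(A[0]-A[1]).round(1),'ang',np.degrees(np.arctan2(A[1,1]-A[0,1],A[1,0]-A[0,0])).round(2))
# side edges of base: fit lines
t=cv2.cvtColor(cv2.imread('pics/w1.png'),cv2.COLOR_BGR2GRAY)
for side in (0,1):
    P=[]
    for v in range(200,390,5):
        r=t[v,240:420]>120; i=np.nonzero(r)[0]; P.append([240+(i[0] if side==0 else i[-1]+1),v])
    A=plane(w,P,25); l=cv2.fitLine(A[:,:2].astype(np.float32),cv2.DIST_HUBER,0,.01,.01).ravel(); d=l[:2]*np.sign(l[1])
    print('edge',side,l.round(3),'yaw',np.degrees(np.arctan2(-d[0],d[1])).round(2),'x at y=-232',(l[2]+d[0]/d[1]*(-232-l[3])).round(1))
E
```

```text
lip [[490.9, -167.0, 73.0], [535.4, -168.8, 73.0]] [ 513.1 -167.9   73. ] width 44.6 ang -2.41
blockface [[484.2, -155.3, 73.0], [543.2, -157.8, 73.0]] [ 513.7 -156.6   73. ] width 59.1 ang -2.41
base+y [[457.1, -128.0, 25.0], [572.2, -132.9, 25.0]] [ 514.7 -130.5   25. ] width 115.2 ang -2.41
plate top [[489.7, -286.3, 100.0], [525.6, -287.9, 100.0]] [ 507.7 -287.1  100. ] width 35.9 ang -2.42
saddle vertex [[511.7, -187.6, 25.0], [508.4, -279.5, 25.0]] [ 510.  -233.5   25. ] width 91.9 ang -92.09
saddletop right ends -38? [[478.6, -248.8, 55.0], [539.1, -251.4, 55.0]] [ 508.9 -250.1   55. ] width 60.6 ang -2.41
edge 0 [ 4.50000e-02  9.99000e-01  4.51142e+02 -2.19538e+02] yaw -2.59 x at y=-232 450.6
edge 1 [ 4.80000e-02  9.99000e-01  5.69435e+02 -2.32541e+02] yaw -2.74 x at y=-232 569.5
```

```bash
python3 -c "
from h import *
row([641,230,200],-87.2)"
```

```text
clock 2.075 row [-2.910e-02  0.000e+00  5.000e-04  3.160e-02  3.980e-01 -1.298e+00] pos [ 505.2 -154.   209.7] F [0.  1.  0.2] gap 93.9
```

```bash
python3 -m handwheel '[[-0.01,0,0,0.01,0.1,-0.3,1],[-0.02,0,0,0.02,0.2,-0.6,1],[-0.03,0,0,0.03,0.3,-0.8,1],[-0.03,0,0,0.03,0.35,-1,1],[-0.03,0,0,0.03,0.35,-1,1],[-0.03,0,0,0.03,0.35,-1,1],[-0.03,0,0,0.03,0.35,-1,1]]' 20;  python3 -c "
from h import *
row([641,230,200],-87.2)"
```

```text
clock: 2.95
eef_pos: [622.0, 142.7, 200.4]
eef_rot: [-1.504, 1.569, -3.02]
wrist_force: [0.0, -0.2, 0.2]
finger_gap: 93.9
clock 2.95 row [ 0.002   0.      0.0007  0.0011  0.0793 -0.2872] pos [622.  142.7 200.4] F [ 0.  -0.2  0.2] gap 93.9
```

```bash
python3 -m handwheel '[[0,0,0,0,0.04,-0.15,0.64],[0,0,0,0,0.079,-0.287,0.64],[0,0,0,0,0.079,-0.287,0.64],[0,0,0,0,0.079,-0.287,0.64],[0,0,0,0,0.079,-0.287,0.64]]' 20;  python3 -c "
from h import *
row([641,230,200],-87.2)
from cell import calibration,telemetry,camera
import json
w=calibration('wrist'); cv2.imwrite('pics/w2.png',camera('wrist')[:,:,::-1]); json.dump({k:np.array(v).tolist() for k,v in w.items()},open('w2.json','w'))"
```

```text
clock: 3.58
eef_pos: [640.9, 228.5, 200.8]
eef_rot: [-1.424, 1.569, -2.941]
wrist_force: [0.4, -0.0, 0.3]
finger_gap: 60.4
clock 3.575 row [ 0.0015  0.0001  0.0005  0.0027  0.0005 -0.005 ] pos [640.9 228.5 200.8] F [ 0.4 -0.   0.3] gap 60.4
```

View pics/w2.png

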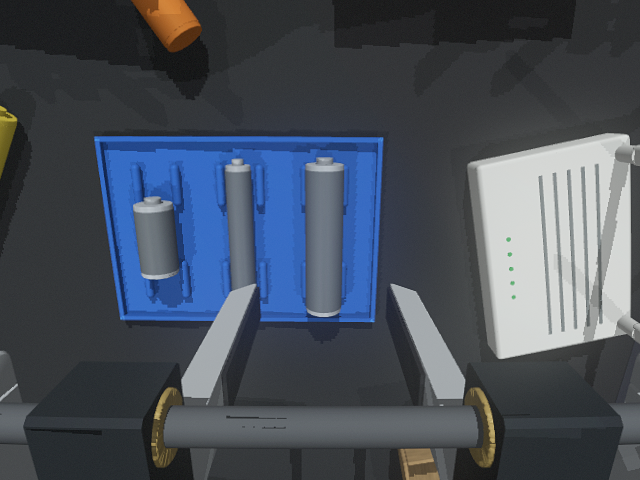

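```bash
python3 - <<'E'
from h import *
import json
w=json.load(open('w2.json'));t=cv2.imread('pics/w2.png')
cv2.imwrite('pics/c7.png',cv2.resize(t[145:330,270:385],None,fx=3.2,fy=3.2,interpolation=cv2.INTER_CUBIC))
g=cv2.cvtColor(t,cv2.COLOR_BGR2HSV)[...,1]<80
P=[]
for v in range(175,300,5):
    i=np.nonzero(g[v,295:352])[0]+295; P.append([(i[0]+i[-1]+1)/2,v])
    if v in(175,235,295): print(v,i[0],i[-1])
A=plane(w,P,28) # silhouettes slightly above axis? use below
A2=plane(w,P,20.5)
for Q in (A2,):
    l=cv2.fitLine(Q[:,:2].astype(np.float32),cv2.DIST_HUBER,0,.01,.01).ravel();d=l[:2]*np.sign(l[1]);print(l,'yaw',np.degrees(np.arctan2(-d[0],d[1])))
E
```

```text
175 306 343
235 306 341
295 306 340
[ 4.4863854e-02 -9.9899310e-01  6.4263403e+02  2.0807442e+02] yaw 2.5713725
```

View pics/c7.png

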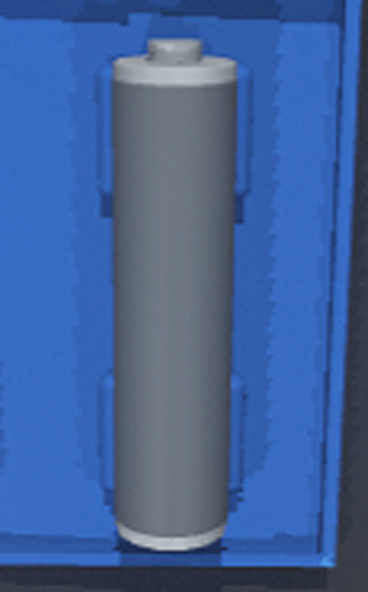

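```bash
python3 - <<'E'
from h import *
import json
w=json.load(open('w2.json'))
print('flat',plane(w,[[323.1,316.6]],37),'nub bottom tip',plane(w,[[324.4,157.5]],13.5),'nub tip top?',plane(w,[[324.4,162]],27.5))
row([642.2,208,100],-87.4)
E
```

```text
flat [[645.34625384 141.81197157  37.        ]] nub bottom tip [[638.94395012 280.53876363  13.5       ]] nub tip top? [[639.0528597  278.06116883  27.5       ]]
clock 3.625 row [2.700e-03 1.000e-04 5.000e-04 3.359e-01 9.000e-04 6.890e-02] pos [641.  228.7 200.8] F [-1.3  0.1  0.8] gap 60.1
```

```bash
python3 -c "
from h import *
row([642.3,210.5,14.5],-87.4)"
python3 -m handwheel '[[0.002,0,0,0.16,0.001,0.06,0.64],[0.002,0,0,0.34,0.001,0.06,0.64],[0.002,0,0,0.5,0.001,0.06,0.64],[0.002,0,0,0.5,0.001,0.06,0.64],[0.002,0,0,0.5,0.001,0.06,0.64]]' 20
python3 -c "
from h import *
row([642.3,210.5,14.5],-87.4)"
```

```text
clock 3.625 row [2.700e-03 1.000e-04 5.000e-04 6.209e-01 2.200e-03 6.060e-02] pos [641.  228.7 200.8] F [-1.3  0.1  0.8] gap 60.1
clock: 4.25
eef_pos: [643.1, 210.6, 53.3]
eef_rot: [1.973, 1.57, 0.449]
wrist_force: [-0.4, 0.6, 0.8]
finger_gap: 60.4
clock 4.25 row [ 0.0005 -0.0002 -0.0004  0.1294 -0.0027  0.0002] pos [643.1 210.6  53.3] F [-0.4  0.6  0.8] gap 60.4
```

```bash

python3 -m handwheel '[[0,0,0,0.06,-0.002,0,0.64],[0,0,0,0.11,-0.002,0,0.64],[0,0,0,0.129,-0.002,0,0.64],[0,0,0,0.129,-0.002,0,0.64],[0,0,0,0.129,-0.002,0,0.64]]' 20
python3 -c "
from h import *
row([642.3,210.5,14.5],-87.4)"
```

```text
clock: 4.88
eef_pos: [642.7, 210.7, 15.0]
eef_rot: [1.907, 1.569, 0.384]
wrist_force: [0.3, 0.2, 0.4]
finger_gap: 60.1
clock 4.875 row [ 0.0005 -0.0002 -0.0005  0.0018 -0.0015  0.0005] pos [642.7 210.7  15. ] F [0.3 0.2 0.4] gap 60.1
```

Close on it gently, then firm up.

```bash

python3 -m handwheel '[[0,0,0,0,0,0,0.4],[0,0,0,0,0,0,0.25],[0,0,0,0,0,0,0.25],[0,0,0,0,0,0,0.25],[0,0,0,0,0,0,0.25],[0,0,0,0,0,0,0.25]]' 25
python3 -m handwheel '[[0,0,0,0,0,0,0.1],[0,0,0,0,0,0,0.1],[0,0,0,0,0,0,0.1]]' 60
python3 -m handwheel '[[0,0,0,-0.03,0,0,0.1],[0,0,0,-0.1,0,0,0.1],[0,0,0,-0.2,0,0,0.1],[0,0,0,-0.34,0,0,0.1],[0,0,0,-0.5,0,0,0.1],[0,0,0,-0.5,0,0,0.1],[0,0,0,-0.5,0,0,0.1]]' 60
python3 -c "
from h import *
row([510,-150,165],-92.45)
from cell import calibration,telemetry,camera
import json
for n in ('wrist','side'):
  w=calibration(n); cv2.imwrite(f'pics/{n}3.png',camera(n)[:,:,::-1]); json.dump({k:np.array(v).tolist() for k,v in w.items()},open(f'{n}3.json','w'))"
```

```text
clock: 5.62
eef_pos: [642.8, 210.7, 15.1]
eef_rot: [1.907, 1.569, 0.383]
wrist_force: [-0.8, 0.3, 2.0]
finger_gap: 32.5
clock: 6.0
eef_pos: [642.8, 210.7, 15.2]
eef_rot: [1.888, 1.569, 0.365]
wrist_force: [-0.4, -1.2, 0.6]
finger_gap: 31.9
clock: 6.88
eef_pos: [642.1, 210.5, 164.9]
eef_rot: [1.948, 1.57, 0.424]
wrist_force: [0.0, 0.3, -3.3]
finger_gap: 31.9
clock 6.875 row [ 2.8600e-02 -2.0000e-04 -4.0000e-04 -1.6000e-03 -4.9650e-01  1.1796e+00] pos [642.1 210.5 164.9] F [ 0.   0.3 -3.3] gap 31.9
```

View pics/wrist3.png

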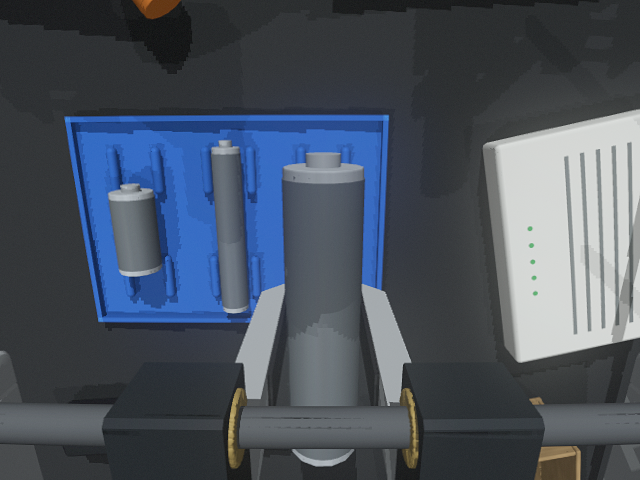

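View pics/side3.png

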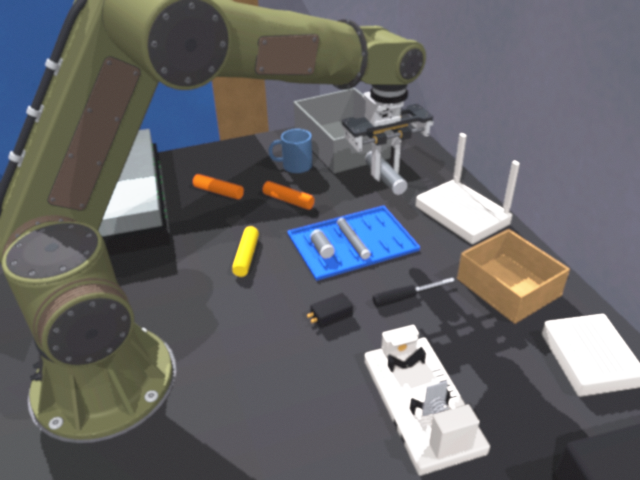

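```bash
python3 - <<'E'
from h import *
import json
w=json.load(open('wrist3.json'))
t=cv2.imread('pics/wrist3.png')
cv2.imwrite('pics/c8.png',np.hstack([cv2.resize(t[140:200,270:380],None,fx=3.6,fy=6,interpolation=cv2.INTER_CUBIC),cv2.resize(t[420:480,270:380],None,fx=3.6,fy=6,interpolation=cv2.INTER_CUBIC)]))
print('nub bottom',plane(w,[[323.5,152.5]],163.3),'flat top',plane(w,[[323.5,466]],186.8))
E
```

```text
nub bottom [[638.86627082 280.38746877 163.3       ]] flat top [[645.41128917 141.9925265  186.8       ]]
```

View pics/c8.png

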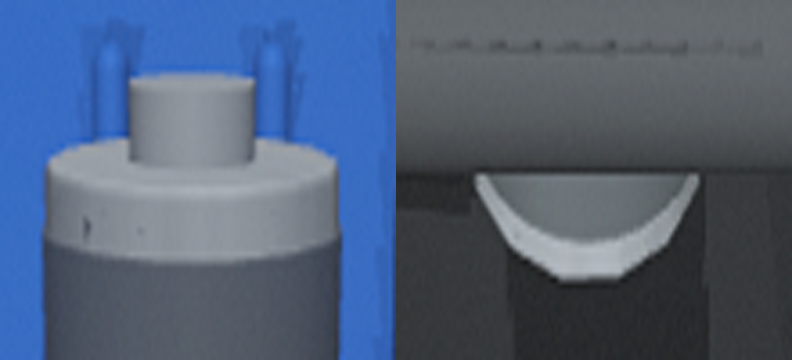

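```bash
python3 -c "
from h import *
row([511.2,-204.8,165],-92.45)"
python3 -m handwheel '[[0.01,0,0,0,-0.07,0.16,0.1],[0.02,0,0,0,-0.15,0.34,0.1],[0.028,0,0,0,-0.23,0.52,0.1],[0.028,0,0,0,-0.31,0.7,0.1],[0.028,0,0,0,-0.38,0.86,0.1],[0.028,0,0,0,-0.42,0.95,0.1],[0.028,0,0,0,-0.42,0.95,0.1],[0.028,0,0,0,-0.42,0.95,0.1]]' 60
python3 -c "
from h import *
row([511.2,-204.8,165],-92.45)"
```

```text
clock 6.975 row [ 2.860e-02 -0.000e+00  2.000e-04 -4.200e-03 -5.003e-01  1.362e+00] pos [641.9 210.4 163.6] F [ 0.7  0.5 -3. ] gap 31.8
clock: 7.98
eef_pos: [529.4, -79.7, 163.2]
eef_rot: [-1.766, 1.569, 2.905]
wrist_force: [-0.2, 0.2, -2.2]
finger_gap: 32.0
clock 7.975 row [ 6.000e-04 -1.000e-04  5.000e-04 -6.200e-03 -4.360e-02  4.191e-01] pos [529.4 -79.7 163.2] F [-0.2  0.2 -2.2] gap 32.0
```

```bash

python3 -m handwheel '[[0.001,0,0,-0.006,-0.015,0.15,0.1],[0.001,0,0,-0.006,-0.03,0.3,0.1],[0.001,0,0,-0.006,-0.044,0.38,0.1],[0.001,0,0,-0.006,-0.044,0.419,0.1],[0.001,0,0,-0.006,-0.044,0.419,0.1],[0.001,0,0,-0.006,-0.044,0.419,0.1]]' 60
python3 -c "
from h import *
row([511.2,-204.8,88.0],-92.45)
from cell import calibration,telemetry,camera
import json
for n in ('wrist','side'):
  w=calibration(n); cv2.imwrite(f'pics/{n}4.png',camera(n)[:,:,::-1]); json.dump({k:np.array(v).tolist() for k,v in w.items()},open(f'{n}4.json','w'))
t=cv2.imread('pics/side4.png'); cv2.imwrite('pics/s4c.png',cv2.resize(t[240:480,330:510],None,fx=2.5,fy=2.5))"
```

```text
clock: 8.72
eef_pos: [511.4, -203.7, 164.8]
eef_rot: [-1.89, 1.569, 2.78]
wrist_force: [0.5, -0.3, -3.2]
finger_gap: 31.8
clock 8.725 row [-0.000e+00 -2.000e-04  6.000e-04  2.561e-01 -1.000e-04  4.000e-03] pos [ 511.4 -203.7  164.8] F [ 0.5 -0.3 -3.2] gap 31.8
```

View pics/wrist4.png

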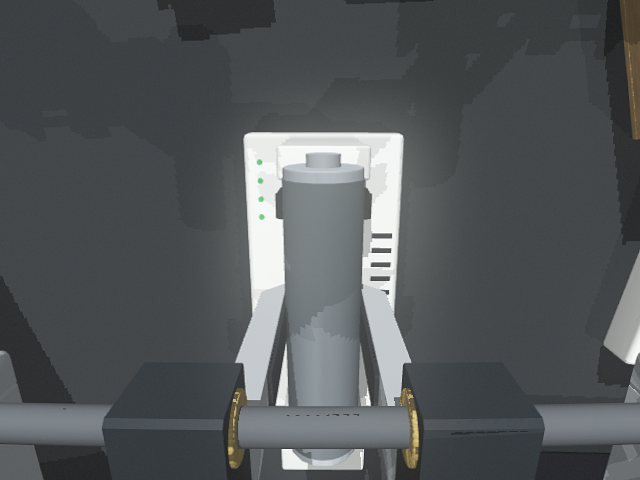

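View pics/s4c.png

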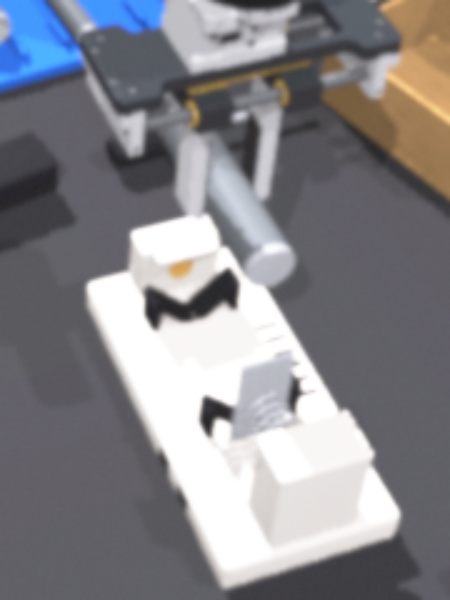

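```bash

python3 -m handwheel '[[0,0,0,0.08,0,0,0.1],[0,0,0,0.16,0,0,0.1],[0,0,0,0.22,0,0,0.1],[0,0,0,0.256,0,0,0.1],[0,0,0,0.256,0,0,0.1],[0,0,0,0.256,0,0,0.1]]' 60
python3 -c "
from h import *
row([509.4,-246.8,88.0],-92.45)
from cell import calibration,telemetry,camera
for n in ('top','side'):
  cv2.imwrite(f'pics/{n}5.png',camera(n)[:,:,::-1])
t=cv2.imread('pics/side5.png'); cv2.imwrite('pics/s5c.png',cv2.resize(t[240:480,330:510],None,fx=2.5,fy=2.5))
t=cv2.imread('pics/top5.png'); cv2.imwrite('pics/t5c.png',cv2.resize(t[180:300,420:580],None,fx=4,fy=4))
"
```

```text
clock: 9.57
eef_pos: [511.6, -204.0, 88.9]
eef_rot: [-1.554, 1.57, 3.116]
wrist_force: [0.0, -0.1, -2.4]
finger_gap: 32.1
clock 9.575 row [-0.      0.      0.0002  0.0031 -0.0013  0.143 ] pos [ 511.6 -204.    88.9] F [ 0.  -0.1 -2.4] gap 32.1
```

View pics/s5c.png

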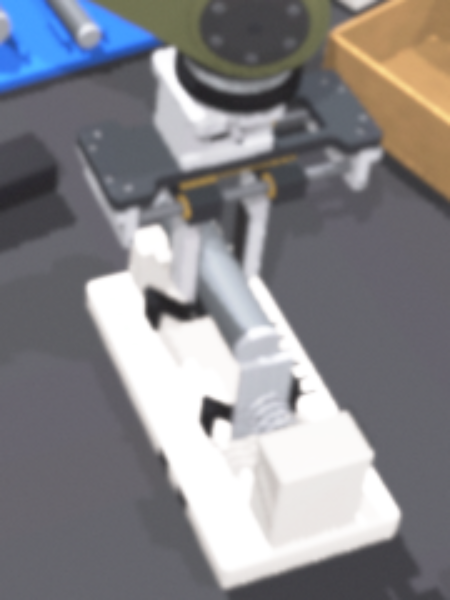

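View pics/t5c.png

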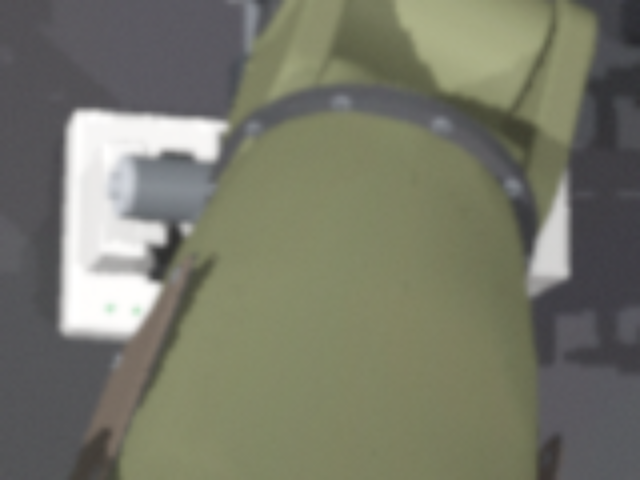

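```bash

python3 -m handwheel '[[0,0,0,0.003,0,0.02,0.1],[0,0,0,0.003,-0.001,0.04,0.1],[0,0,0,0.003,-0.001,0.067,0.1],[0,0,0,0.003,-0.001,0.067,0.1],[0,0,0,0.003,-0.001,0.067,0.1]]' 60
python3 -c "
from h import *
row([509.4,-246.8,88.0],-92.45)"
python3 -m handwheel '[[0,0,0,0,0,0.03,0.1],[0,0,0,0,0,0.05,0.1],[0,0,0,0,0,0.075,0.1],[0,0,0,0,0,0.075,0.1],[0,0,0,0,0,0.075,0.1]]' 60
python3 -c "
from h import *
row([509.4,-246.8,88.0],-92.45)
from cell import calibration,telemetry,camera
import json
for n in ('wrist','side'):
  w=calibration(n); cv2.imwrite(f'pics/{n}6.png',camera(n)[:,:,::-1]); json.dump({k:np.array(v).tolist() for k,v in w.items()},open(f'{n}6.json','w'))
t=cv2.imread('pics/side6.png'); cv2.imwrite('pics/s6c.png',cv2.resize(t[240:480,330:510],None,fx=2.5,fy=2.5))
"
```

```text
clock: 10.3
eef_pos: [510.5, -223.9, 88.0]
eef_rot: [-1.957, 1.57, 2.713]
wrist_force: [1.7, 3.8, -1.4]
finger_gap: 31.8
clock 10.3 row [-0.     -0.0001  0.0001 -0.     -0.0004  0.0765] pos [ 510.5 -223.9   88. ] F [ 1.7  3.8 -1.4] gap 31.8
clock: 10.92
eef_pos: [509.5, -245.5, 87.9]
eef_rot: [-2.61, 1.569, 2.06]
wrist_force: [1.6, 8.4, 0.2]
finger_gap: 31.9
clock 10.925 row [ 0.0001 -0.0005  0.0003 -0.0003 -0.0002  0.0044] pos [ 509.5 -245.5   87.9] F [1.6 8.4 0.2] gap 31.9
```

View pics/s6c.png

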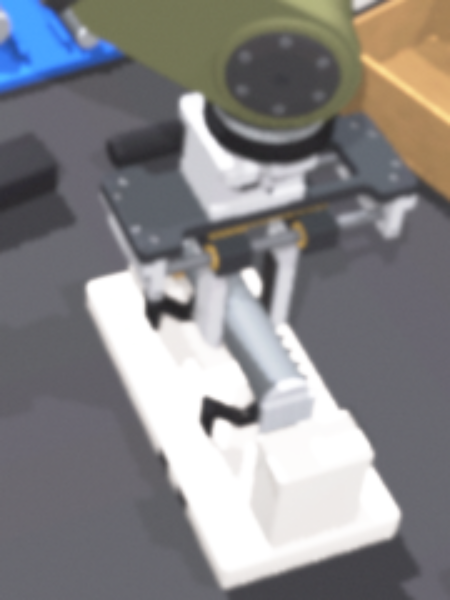

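View pics/wrist6.png

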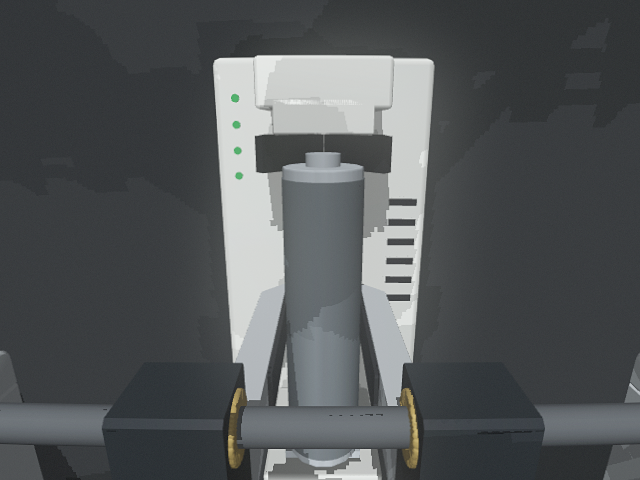

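```bash
python3 - <<'E'
from h import *
import json
w=json.load(open('wrist6.json'))
t=cv2.imread('pics/wrist6.png')
cv2.imwrite('pics/c9.png',cv2.resize(t[90:190,240:410],None,fx=4.7,fy=5.5,interpolation=cv2.INTER_CUBIC))
A=plane(w,[[273,134.],[376,134]],73);print(A,A.mean(0)); print('nub',plane(w,[[323.5,152.5]],86.3))
row([509.2,-250,88],-92.45)
E
```

```text
[[ 490.71003404 -167.57517637   73.        ]
 [ 536.00148768 -169.49101695   73.        ]] [ 513.35576086 -168.53309666   73.        ]
nub [[ 512.61357478 -175.58181471   86.3       ]]
clock 11.025 row [ 0.0001 -0.0005  0.0003 -0.0003 -0.0005  0.0154] pos [ 509.5 -245.4   87.9] F [ 1.6  8.3 -1. ] gap 31.7
```

View pics/c9.png

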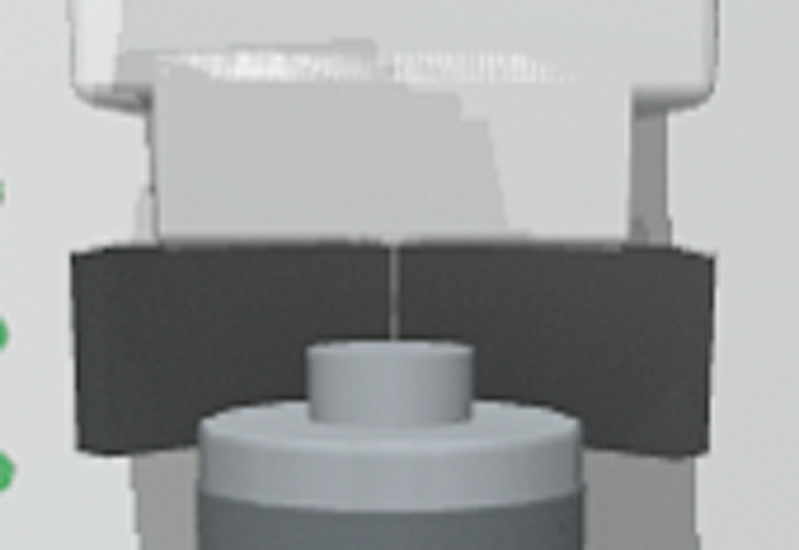

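```bash

python3 -m handwheel '[[0,0,0,0,-0.0005,0.008,0.1],[0,0,0,0,-0.0005,0.0145,0.1],[0,0,0,0,-0.0005,0.0145,0.1],[0,0,0,0.03,-0.0005,0.0145,0.1],[0,0,0,0.06,-0.0005,0.0145,0.1],[0,0,0,0.07,-0.0005,0.0145,0.1],[0,0,0,0.07,-0.0005,0.0145,0.1]]' 60
python3 -c "
from h import *
row([509.2,-250,42.8],-92.45)
from cell import calibration,telemetry,camera
import json
for n in ('wrist',):
  w=calibration(n); cv2.imwrite(f'pics/{n}7.png',camera(n)[:,:,::-1]); json.dump({k:np.array(v).tolist() for k,v in w.items()},open(f'{n}7.json','w'))
"
```

```text
clock: 11.9
eef_pos: [509.2, -248.7, 66.8]
eef_rot: [-2.621, 1.567, 2.05]
wrist_force: [-0.0, 10.3, 1.5]
finger_gap: 31.7
clock 11.9 row [ 0.0003 -0.0009  0.0005  0.0801  0.0004  0.0045] pos [ 509.2 -248.7   66.8] F [-0.  10.3  1.5] gap 31.7
```

View pics/wrist7.png

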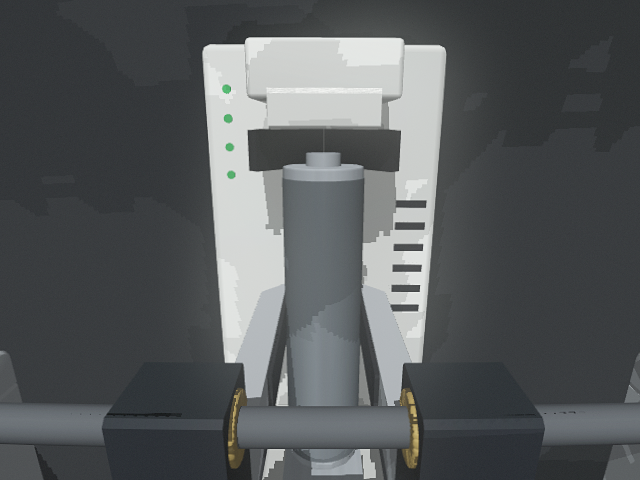

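```bash

python3 -m handwheel '[[0,0,0,0.02,0,0.002,0.1],[0,0,0,0.045,0,0.003,0.1],[0,0,0,0.065,0,0.003,0.1],[0,0,0,0.078,0,0.003,0.1],[0,0,0,0.078,0,0.003,0.1],[0,0,0,0.078,0,0.003,0.1]]' 60
python3 -c "
from h import *
row([510,-229.5,42.8],-92.45)
from cell import calibration,telemetry,camera
import json
for n in ('wrist','side'):
  w=calibration(n); cv2.imwrite(f'pics/{n}8.png',camera(n)[:,:,::-1]); json.dump({k:np.array(v).tolist() for k,v in w.items()},open(f'{n}8.json','w'))
"
```

```text
clock: 12.7
eef_pos: [509.2, -248.6, 43.5]
eef_rot: [-2.706, 1.566, 1.965]
wrist_force: [1.9, 9.3, 0.8]
finger_gap: 31.7
clock 12.7 row [ 0.0004 -0.0013  0.0006  0.0027 -0.     -0.0636] pos [ 509.2 -248.6   43.5] F [1.9 9.3 0.8] gap 31.7
```

View pics/wrist8.png

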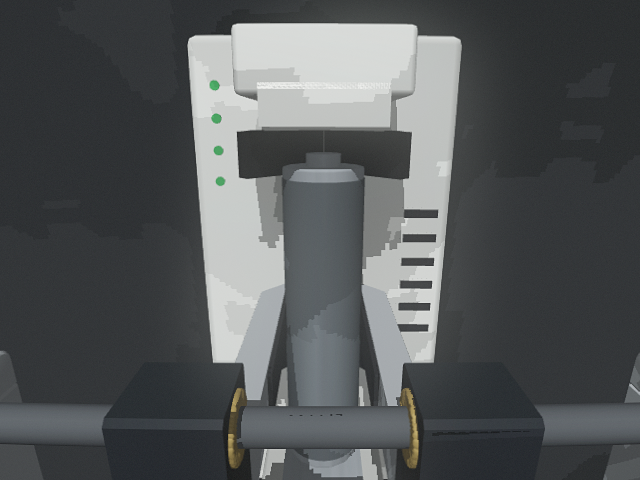

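```bash

python3 -m handwheel '[[0,0,0,0.002,0,-0.02,0.1],[0,0,0,0.002,0,-0.04,0.1],[0,0,0,0.002,0,-0.053,0.1],[0,0,0,0.002,0,-0.053,0.1],[0,0,0,0.002,0,-0.053,0.1]]' 60
python3 -c "
from h import *
row([510,-228.8,42.6],-92.45)
from cell import camera
cv2.imwrite('pics/wrist9.png',camera('wrist')[:,:,::-1])
"
```

```text
clock: 13.42
eef_pos: [510.1, -232.1, 43.3]
eef_rot: [-2.807, 1.566, 1.864]
wrist_force: [1.7, 6.7, 1.3]
finger_gap: 31.9
clock 13.425 row [ 0.0005 -0.0015  0.0005  0.0025 -0.0008 -0.011 ] pos [ 510.1 -232.1   43.3] F [1.7 6.7 1.3] gap 31.9
```

View pics/wrist9.png

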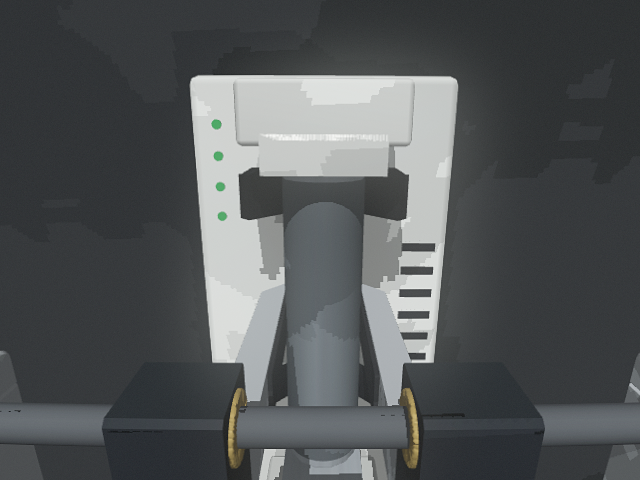

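```bash

python3 -m handwheel '[[0,0,0,0.003,-0.001,-0.005,0.1],[0,0,0,0.003,-0.001,-0.011,0.1],[0,0,0,0.003,-0.001,-0.011,0.1]]' 60
python3 -m handwheel '[[0,0,0,0,0,-0.004,0.1],[0,0,0,0,0,-0.007,0.1],[0,0,0,0,0,-0.007,0.1]]' 60
python3 -c "
from h import *
row([510,-228.8,42.6],-92.45)"
```

```text
clock: 13.85
eef_pos: [510.3, -228.9, 43.0]
eef_rot: [-2.974, 1.567, 1.697]
wrist_force: [-0.2, 1.9, 5.8]
finger_gap: 31.9
clock: 14.22
eef_pos: [510.3, -227.9, 43.0]
eef_rot: [-3.041, 1.569, 1.63]
wrist_force: [-0.1, -6.7, 0.2]
finger_gap: 31.7
clock 14.225 row [ 0.0004 -0.0007  0.0001  0.0014 -0.001   0.0031] pos [ 510.3 -227.9   43. ] F [-0.1 -6.7  0.2] gap 31.7
```

```bash

python3 -m handwheel '[[0,0,0,0,0,0.003,0.1],[0,0,0,0,0,0.003,0.1]]' 15
python3 -m handwheel '[[0,0,0,0,0,0,0.4],[0,0,0,0,0,0,0.64],[0,0,0,0,0,0,0.64],[0,0,0,0,0,0,0.64],[0,0,0,0,0,0,0.64]]' 15
python3 -m handwheel '[[0,0,0,-0.05,0,0,0.64],[0,0,0,-0.15,0,0,0.64],[0,0,0,-0.3,0,0,0.64],[0,0,0,-0.45,0,0,0.64],[0,0,0,-0.5,0,0,0.64],[0,0,0,-0.5,0,0,0.64]]' 15
python3 -c "
from h import *
row([510,-165,200],-92.45)
from cell import calibration,telemetry,camera
import json
for n in ('wrist','side'):
  w=calibration(n); cv2.imwrite(f'pics/{n}10.png',camera(n)[:,:,::-1]); json.dump({k:np.array(v).tolist() for k,v in w.items()},open(f'{n}10.json','w'))
t=cv2.imread('pics/side10.png'); cv2.imwrite('pics/s10c.png',cv2.resize(t[300:480,330:510],None,fx=3.3,fy=3.3))
"
```

```text
clock: 14.48
eef_pos: [510.2, -228.1, 43.0]
eef_rot: [-2.921, 1.567, 1.75]
wrist_force: [-0.4, 6.0, 3.7]
finger_gap: 32.4
clock: 15.1
eef_pos: [510.2, -228.1, 43.0]
eef_rot: [-2.927, 1.567, 1.745]
wrist_force: [-0.3, -0.2, 0.2]
finger_gap: 60.3
clock: 15.85
eef_pos: [510.4, -228.7, 193.7]
eef_rot: [2.937, 1.568, 1.325]
wrist_force: [-0.2, -0.1, -0.4]
finger_gap: 59.9
clock 15.85 row [ 5.000e-04 -9.000e-04 -2.000e-04 -2.050e-02 -1.020e-02 -2.121e-01] pos [ 510.4 -228.7  193.7] F [-0.2 -0.1 -0.4] gap 59.9
```

View pics/wrist10.png

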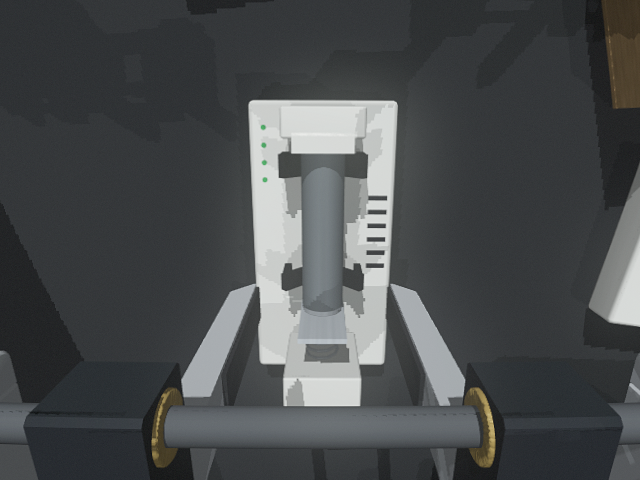

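View pics/s10c.png

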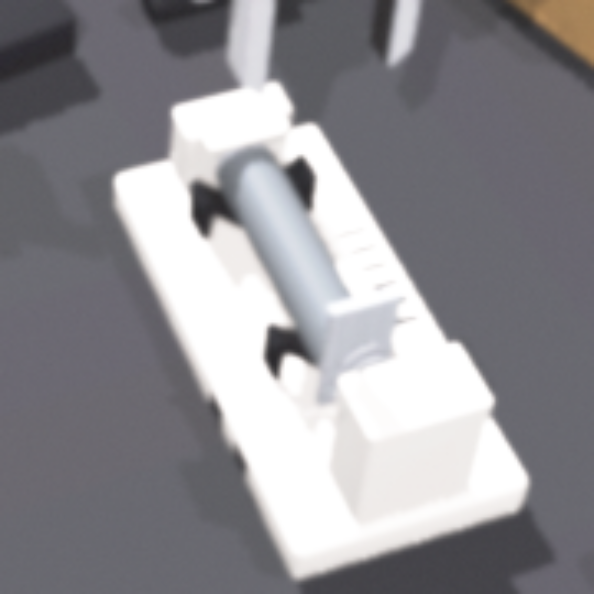

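```bash
python3 - <<'E'
from h import *
import json
w=json.load(open('wrist10.json'))
A=plane(w,[[299,343.],[347,343]],100);print('plate',A.mean(0),'rest was -287.1')
E
```

```text
plate [ 507.45300604 -300.82285033  100.        ] rest was -287.1
```

```bash
python3 -c "
from cell import order
print(order.sign_off())"
```

```text
the job is handed in; nothing more can be done
None
```

The long thick cell is now in the battery unit's bay, its nub under the lip and held by the spring. I handed the job in at about 16 s on the robot clock.

**What I did:** I gripped the cell in the tray and carried it over the lip. I pressed its flat end against the spring plate until the force read about 10 N and the nub was clear. Then I lowered it past the lip, eased it forward until the nub met the contact, let go and backed off upwards.

**Last checks:**
- **Fit:** The wrist and side pictures show the cell lying in both saddles with its nub end hidden under the lip.
- **Spring:** The plate is 13.7 mm back from its rest position, where 14 mm is expected for a fitted cell.
- **Robot:** The wrist force is about 0 and the gripper is about 150 mm above the cell, touching nothing.

**Disagreements along the way:**
- **Unit position:** The top camera put the unit about 4–5 mm off the wrist camera, so I used the wrist view.
- **Lip clearance:** Before the last push, the wrist picture showed about 7 mm of nub clearance but the spring force implied only about 4 mm. I pushed about 4 mm further to cover both.

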